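Swing the balanced bench lamp over the tin airplane and settle it there

TASK

Swing the heavy bench lamp round until its head is centred over the tin airplane and leave it standing still there on its own: it must stay over the airplane, untouched, for a good seven seconds. The arm runs on a nearly frictionless bearing and the head sits on a soft sprung cross slide, so push gently and only on the two flat aluminium sides of the head - keep off the black finned cover and the chromed arm, never knock the head hard, never let the arm run into its end stops, and leave the duck, the hand vise and the steel block undisturbed.

Things in the scene. Friction and masses are not known exactly. Their poses are not given: they have to be found in the camera images.
- lamp: Fixed foot and post of the bench lamp, chromed steel, beyond the head as seen from the robot; place varies. Foot disc 120 mm across, post 32 mm, hub 52 mm and 145 mm high. A counterweight (84 mm across, top at 162 mm) extends 115 to 185 mm behind the axis. Origin: centre of the underside, on the bearing axis. At arm angle 0 the arm lies along the body's -x axis; the body's yaw varies by 0.08 rad.
- pivot (a point): Point on the lamp's vertical bearing axis, 120 mm above the bench, at the height of the arm. Same axes as lamp. With arm angle q and lamp's yaw w, the centred head is at pivot + 310 mm * (-cos(q-w), sin(q-w)).
- head_center (a point): Centre of the lamp head, 115 mm above the bench, 310 mm from the axis when centred on its slide. Aluminium box, 130 mm wide across the swing (too wide to grip), 96 mm along the arm, z 80 to 150 mm. Axes: x along the arm to the pivot, y normal to the two flat sides (at y = -65 and +65 mm), z up. Push it on these sides only, best at 105 to 135 mm height.
- boom (a joint): Arm angle about the pivot, rad: 0 towards the robot, growing as the head swings to the robot's left (+y). Stops at -0.95 and 0.95 (stay within 0.9). Starts at -0.70 to -0.50. Inertia with weights and head nominally 0.25 kg m2 (2.6 kg at the head), truly 0.75 to 1.3 times that. Damping 0.01 N m s/rad, Coulomb friction 0.0004 N m, no spring: it coasts for over 20 s.
- head (a joint): Shift of the head on its sprung cross slide, m: 0 centred on the arm's line, positive with the head shifted to the robot's left (+y), square to the arm; stops at -0.040 and 0.040. Springs 30 N/m in all, damping 0.8 N s/m. Head with cover 0.40 kg. A head that meets a still obstacle bounces back with the whole arm.
- plane_mid (a point): Middle of the pale blue tin airplane, fixed on a wooden cradle under the head's arc, 310 mm from the pivot axis, on the robot's left half of the arc; point 50 mm above the bench. Fuselage 170 mm long along the arc, wings 220 mm along the arm's direction, fin tip 68 mm high: the head passes above. The lamp is right when head_center is straight above this point.
- tube: Chromed tube of the arm, 22 mm thick, at 120 mm height, from the post to a cross rod (12 mm thick, 90 mm long, 247 mm from the pivot) behind the head, with a box weight (80 x 60 x 50 mm, 95 to 175 mm from the pivot, top at 145 mm). Not to be touched. Origin at the foot of the post.
- cowl: Black cover on the lamp head: finned top, 92 x 118 mm, from 150 up to 166 mm height, and black plate over the face that looks away from the pivot. Not to be touched. Origin under the head's centre at bench height.
- duck: Small celluloid duck, 65 mm long, 58 mm high, standing loose on the bench; origin under its middle. Leave alone.
- handvise: Brass hand vise with a wooden handle, 130 mm long, 32 mm high, lying loose on the bench near the lamp's path; origin at its underside. Leave alone.
- ruleblock: Steel block, 50 x 75 x 30 mm, lying loose on the bench; origin under its middle. Leave alone.

How it is judged:
By the outcome, as a careful person would: the job done as asked, in the order asked, and still so for the second after the job is handed in, with the robot touching nothing.
It also fails if it takes over 54 s, if anything falls off the work surface, if the arm or the gripper's body presses on something with over 40 N, if the wrist force passes 120 N, or if a joint passes its speed limit or range.

ROBOT

A 6-joint arm with a two-finger parallel gripper is mounted at the origin on the work surface. World frame = base frame: x ahead of the robot, y to its left, z up, the work surface at z = 0. Lengths are in m, angles in rad, forces in N, time in s.
With the tool pointing down it reaches from about 0.425 to 0.95 m from the base axis. Payload 3.5 kg.
Tool frame: the origin (TCP) lies between the finger pads; the fingertips stand 19 mm ahead of it and the grasp point (between the pads) is the TCP; z points along the fingers, y is the line along which they close (so a half turn about z gives the same grasp; the last joint's range is limited). The gripper opens to 85 mm and grips with 20 to 120 N. Pads are 22 mm wide; open, the fingers measure 114 mm over their backs; the gripper's body (76 mm by 85 mm) begins 54 mm behind the grasp point. The pads swing forward as they close: fully open they stand 13 mm farther back than shut.
Start: joints at [-1.286, 0.286, 1.577, -0, 1.279, -0.15], TCP at [0.284, -0.612, 0.25] pointing down, gripper open.
Joint ranges: [-2.77, 2.77], [-0.9, 2.22], [0.21, 2.48], [-1.53, 4.67], [0.24, 2.81], [-2.84, 2.84]. Speed limits (rad/s): [2.79, 2.79, 3.14, 3.14, 3.14, 3.14].

INTERFACE

Orientations are given as a unit quaternion [x, y, z, w].
In Python, from plant import monitor, eyes, ctrl gives the robot as it stands.
- The arm moves only by the shell command python3 -m handwheel 'ROWS' [FORCE]. ROWS is JSON, a list of rows, each a list of 7 numbers: the shift along the tool's x, y, z in units of 40 cm (1.0 is 40 cm), then the turn, a rotation vector about the tool's x, y, z in units of pi rad (1.0 is pi rad), then the opening, from -1 (shut) to 1 (fully open). A call has 1 to 12 rows; each row is the pose to reach, as a shift and turn from the pose commanded when the call began, along the tool's axes at that moment, turning the shorter way round; what a row does not reach only later rows make up. A row lasts 1/8 s, in which the tool goes at most 62.5 mm and 10.7 degrees, less where a joint would pass 70% of its speed; a pose out of reach is approached as far as the arm can. A call with a number of a shift or a turn outside -1 to 1 is refused whole. A call with a gripper value outside its range is refused whole. The fingers move at their own pace and stop on an object; FORCE is the grip in N (left out, the last holds). Time passes only in rows, so rows that repeat a pose let the fingers close. It gives the time, the measured TCP pose, the force, the opening and the grip force at its end, in the units of the state.
- monitor.get_state(): the state, without advancing time (a new reading comes with each control period).
- eyes.read_camera(name): name is "scene" or "top" or "wrist"; returns the picture (420x560x3 uint8, red, green, blue); there is no depth.
- eyes.camera_params(name): a dict with "K" (3x3 intrinsics, pixels), "R" (3x3) and "t" (3): a world point X has camera coordinates R X + t. Camera axes: x right, y down, z forward; pixel columns grow to the right and rows downward; lengths in m; the calibration is good to about 2 mm. A picture is of the moment at which its call begins: read the wrist's pose just before it. camera_params takes no time and is no camera call; for the wrist camera it gives the pose at the moment of the call.
- ctrl.sign_off(): hands the job in; it is judged then, once.
The state is a dict: "time": time; "qpos": joint angles; "dq": joint speeds; "joint_efforts": joint torques, N m; "eef_pos": TCP position; "tcp_rot": TCP orientation; "contact_force": force on the tool from outside, world axes, zero at the start; "wrist_torque": the same for the moment, N m; "opening": opening from 0.0 (shut) to 1.0 (fully open); "finger_force": force on a finger pad.
Only numpy, scipy, OpenCV 4.12 (cv2) and the standard library are available. Lean on these libraries where they do the work, as an engineer would, in place of code of your own. Each camera call takes 0.05 s, during which the arm holds its last target. There are 200 camera calls.

## Working session

There is one attempt and no reset: what is moved stays moved. The work goes in short steps, Python scripts to look and compute and a shell command to move; the robot and the scene stay as the last step left them, time stands still between calls to the robot, and variables do not carry over. Pictures are saved under pics/ and viewed, at most 10 in all, crops included, and the job is handed in when it is done.

```bash
mkdir -p pics; ls; python3 - <<'E'
from plant import monitor, eyes, ctrl
import cv2,json
s=monitor.get_state(); print(s)
for n in("scene","top"):
    im=eyes.read_camera(n); cv2.imwrite(f"pics/{n}0.png",im[:,:,::-1]); p=eyes.camera_params(n); print(n,p)
E
```

```text
pics
{'time': 0.0, 'qpos': array([-1.28600796e+00,  2.87230185e-01,  1.57819959e+00,  5.63571155e-06,
        1.27857774e+00, -1.49979549e-01]), 'dq': array([ 6.08234140e-05,  1.10002721e-03,  5.32527505e-05,  6.16273636e-04,
       -2.79670136e-03, -1.00034331e-03]), 'joint_efforts': array([ 1.78768369e-04, -4.05977941e+01, -2.92626446e+01, -1.62796832e-04,
        5.73025012e-03,  2.27073315e-06]), 'eef_pos': array([ 0.28417534, -0.61158631,  0.24889186]), 'tcp_rot': array([ 9.76464471e-01,  2.15674938e-01, -7.86331536e-05, -1.20486911e-03]), 'contact_force': array([-0.7242062 ,  0.12736396, -0.02133563]), 'wrist_torque': array([0.03291194, 0.00600828, 0.02516048]), 'finger_force': 0.0, 'opening': 0.9958620971355902}
scene {'K': array([[469.237925  ,   0.        , 279.68842784],
       [  0.        , 469.237925  , 214.99500727],
       [  0.        ,   0.        ,   1.        ]]), 'R': array([[-0.22403832,  0.97456132,  0.00608893],
       [ 0.75507558,  0.17752487, -0.63114641],
       [-0.61617181, -0.13680338, -0.77563982]]), 't': array([ 0.25044476, -0.37088143,  1.49333712])}
top {'K': array([[382.91861398,   0.        , 273.39725986],
       [  0.        , 382.91861398, 202.23340203],
       [  0.        ,   0.        ,   1.        ]]), 'R': array([[ 0.00767196, -0.99985477,  0.01521804],
       [-0.9936822 , -0.00932687, -0.11184228],
       [ 0.11196797, -0.01426385, -0.99360944]]), 't': array([-0.13775497,  0.61651136,  0.79293905])}
```

View pics/top0.png

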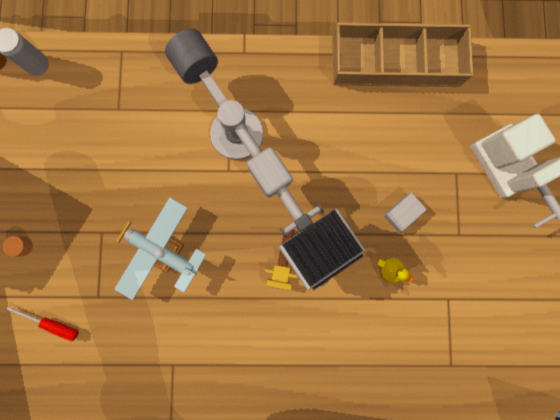

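View pics/scene0.png

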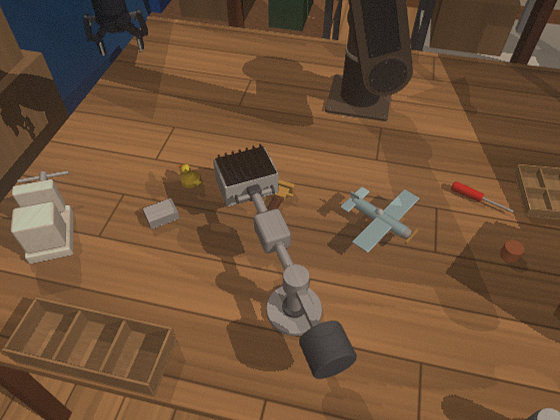

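The top view shows the foot at about (236,134), the hub at (231,113), the head's cover centre at (322,249) and the plane's fuselage from (125,236) to (197,272). The duck is at (395,270), the block at (406,212) and the vise at (282,272). I'll crop in for accuracy.

```bash
python3 - <<'E'
import cv2,numpy as np
a=cv2.imread("pics/top0.png")[85:305,100:420]; cv2.imwrite("pics/topc.png",cv2.resize(a,None,fx=2.5,fy=2.5,interpolation=cv2.INTER_CUBIC))
b=cv2.imread("pics/scene0.png")[130:345,130:430]; cv2.imwrite("pics/scenec.png",cv2.resize(b,None,fx=2.5,fy=2.5,interpolation=cv2.INTER_CUBIC))
E
```

```text
(no output)
```

View pics/topc.png

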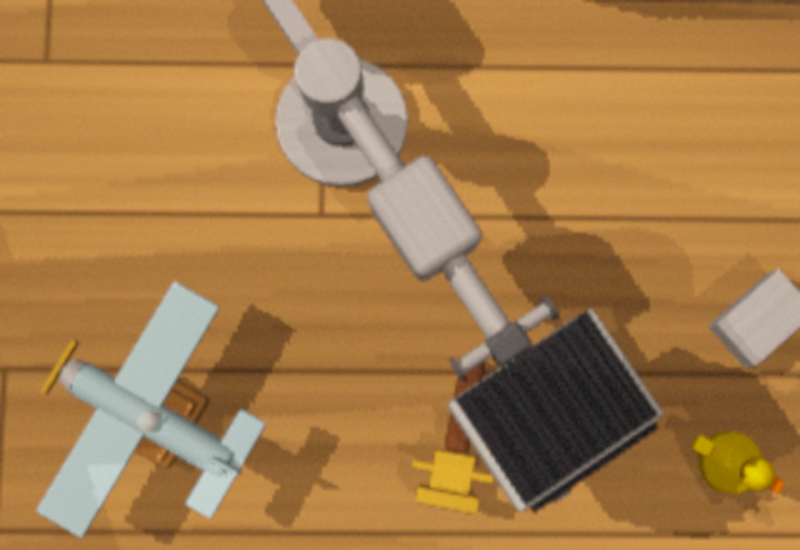

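View pics/scenec.png

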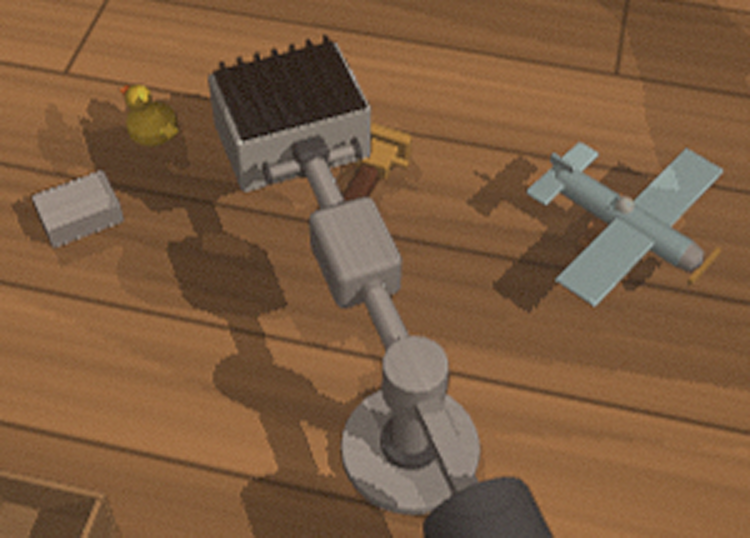

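Crop positions as (top | scene):

| Feature | Top crop | Scene crop |
|---|---|---|
| Hub top | (328,71) | (416,363) |
| Nose | (70,373) | (697,257) |
| Tail | (237,466) | (555,163) |
| Cover centre | (557,409) | (290,90) |

Next I'll triangulate these.

```bash
cat > h.py <<'E'
import numpy as np,cv2
from plant import monitor,eyes
P={n:eyes.camera_params(n) for n in("top","scene")}
def ray(n,u,v):
    p=P[n];d=p["R"].T@np.linalg.solve(p["K"],[u,v,1]);return -p["R"].T@p["t"],d
def atz(n,uv,z):
    c,d=ray(n,*uv);return (c+d*(z-c[2])/d[2])
def tri(a,b):
    M={n:P[n]["K"]@np.c_[P[n]["R"],P[n]["t"]] for n in P}
    X=cv2.triangulatePoints(M["top"],M["scene"],np.array(a,float),np.array(b,float));return X[:3,0]/X[3,0]
T=lambda u,v:(100+u/2.5,85+v/2.5)
S=lambda u,v:(130+u/2.5,130+v/2.5)
def proj(n,X):
    p=P[n];x=p["K"]@(p["R"]@np.asarray(X,float)+p["t"]);return x[:2]/x[2]
E
python3 - <<'E'
from h import *
np.set_printoptions(precision=4,suppress=True)
hub=tri(T(328,71),S(416,363));print("hub",hub,atz("top",T(328,71),.145),atz("scene",S(416,363),.145))
print("foot",atz("top",T(342,121),.01),atz("scene",S(411,450),.01))
for k,a,b in(("nose",(70,373),(697,257)),("tail",(237,466),(555,163)),("w1",(196,297),(705,165)),("w2",(62,520),(578,290)),("cock",(148,419),(624,205))):
    X=tri(T(*a),S(*b));print(k,X,np.hypot(*(X-hub)[:2]))
for c in((590,312),(660,412),(527,508),(451,404)): print("headcorner",atz("top",T(*c),.15))
for n,c,z in(("duck",(735,463),.03),("block",(765,318),.03),("vise",(452,475),.03),("viseh",(462,420),.02)): print(n,atz("top",T(*c),z))
E
```

```text
hub [ 0.7768 -0.047   0.1435] [ 0.7765 -0.0484  0.145 ] [ 0.7775 -0.046   0.145 ]
foot [ 0.7773 -0.0484  0.01  ] [ 0.7811 -0.045   0.01  ]
nose [0.5453 0.1755 0.0476] 0.32104512567725585
tail [0.4701 0.0309 0.0602] 0.31642473581633607
w1 [0.5956 0.1031 0.2149] 0.23527817964296494
w2 [ 0.4498  0.1414 -0.1015] 0.37734122558098554
cock [0.5081 0.1032 0.0604] 0.30779726873389773
headcorner [ 0.5917 -0.2476  0.15  ]
headcorner [ 0.5181 -0.2986  0.15  ]
headcorner [ 0.448  -0.2001  0.15  ]
headcorner [ 0.5228 -0.1444  0.15  ]
duck [ 0.4739 -0.3925  0.03  ]
block [ 0.5991 -0.4223  0.03  ]
vise [ 0.4622 -0.1496  0.03  ]
viseh [ 0.5086 -0.1584  0.02  ]
```

```bash
cat >> h.py <<'E'
from scipy.spatial.transform import Rotation as Ro
PIV=np.array([.777,-.0475]);PHT=.512
def rows(*pts):
    s=monitor.get_state();R=Ro.from_quat(s["tcp_rot"]).as_matrix()
    for p in pts: print(np.round(R.T@(np.array(p)-s["eef_pos"])/.4,4))
def side(phi,off,z,r=.310):
    "point at head-arc angle phi, offset along +tangent"
    return np.r_[PIV+r*np.array([-np.cos(phi),np.sin(phi)])+off*np.array([np.sin(phi),np.cos(phi)]),z]
def blob(im,x0,y0,x1,y1):
    h=cv2.cvtColor(im,cv2.COLOR_RGB2HSV);m=((h[...,1]<75)&(h[...,2]<95)).astype(np.uint8)
    k=np.zeros_like(m);k[y0:y1,x0:x1]=1;m=cv2.morphologyEx(m*k,cv2.MORPH_OPEN,np.ones((3,3)))
    n,l,st,c=cv2.connectedComponentsWithStats(m)
    i=1+np.argmax(st[1:,4]);return c[i],st[i]
def ang(im):
    "arm angle from the counterweight"
    c,st=blob(im,100,0,420,110);X=atz("top",c,.14)[:2]-PIV
    return np.arctan2(-X[1],X[0]),np.hypot(*X),st
def head(im,lo=80,hi=440):
    c,st=blob(im,lo,160,hi,330);X=atz("top",c,.16)[:2]-PIV
    return np.arctan2(X[1],-X[0]),np.hypot(*X),st
E
python3 - <<'E'
from h import *
im=cv2.imread("pics/top0.png")[:,:,::-1]
print(ang(im));print(head(im))
print(-P["top"]["R"].T@P["top"]["t"])
rows((.585,-.318,.25),(.585,-.318,.135),(.605,-.34,.3))
E
```

```text
(np.float64(-0.5735170621353742), np.float64(0.13012132121231862), array([166,  29,  51,  54, 958], dtype=int32))
(np.float64(-0.593280176710792), np.float64(0.30770336109818225), array([ 284,  211,   78,   75, 3227], dtype=int32))
[ 0.52488943 -0.12067448  0.85892012]
[ 0.9912 -0.3491 -0.0012]
[ 0.9911 -0.3485  0.2863]
[ 1.0134 -0.2784 -0.1264]
```

```bash
python3 - <<'E'
from h import *
im=cv2.imread("pics/top0.png")[:,:,::-1]
h=cv2.cvtColor(np.ascontiguousarray(im),cv2.COLOR_RGB2HSV)
for y in range(30,86,6): print(y,[tuple(int(a) for a in h[y,x][1:]) for x in range(160,226,6)])
E
python3 -m handwheel '[[0.15,-0.05,0,0,0,0,-1],[0.3,-0.105,0,0,0,0,-1],[0.45,-0.16,0,0,0,0,-1],[0.6,-0.21,0,0,0,0,-1],[0.75,-0.265,0,0,0,0,-1],[0.9,-0.317,0,0,0,0,-1],[0.99,-0.349,0.05,0,0,0,-1],[0.991,-0.349,0.18,0,0,0,-1],[0.991,-0.349,0.286,0,0,0,-1],[0.991,-0.349,0.286,0,0,0,-1]]'
```

```text
30 [(169, 128), (162, 121), (176, 113), (177, 111), (44, 104), (29, 89), (73, 73), (170, 126), (164, 134), (169, 127), (168, 123)]
36 [(160, 191), (158, 191), (142, 176), (27, 115), (25, 103), (22, 92), (23, 77), (140, 129), (154, 209), (159, 208), (163, 207)]
42 [(164, 173), (160, 172), (28, 118), (27, 124), (23, 109), (25, 104), (28, 90), (18, 69), (164, 191), (161, 196), (162, 194)]
48 [(159, 178), (35, 96), (25, 104), (25, 123), (28, 117), (29, 105), (24, 95), (25, 82), (24, 63), (161, 195), (160, 195)]
54 [(165, 158), (55, 83), (29, 97), (31, 114), (28, 120), (28, 108), (26, 107), (21, 95), (26, 77), (113, 86), (165, 158)]
60 [(162, 173), (167, 169), (24, 86), (27, 104), (30, 119), (30, 118), (28, 99), (31, 49), (6, 42), (18, 42), (166, 184)]
66 [(157, 190), (163, 175), (159, 160), (32, 95), (28, 110), (25, 70), (36, 49), (16, 47), (11, 47), (23, 45), (165, 182)]
72 [(162, 191), (162, 191), (165, 175), (43, 78), (24, 85), (17, 46), (27, 47), (47, 71), (35, 81), (155, 189), (165, 187)]
78 [(157, 195), (163, 194), (160, 194), (163, 193), (17, 45), (31, 41), (30, 43), (37, 158), (32, 189), (169, 186), (162, 189)]
84 [(160, 188), (157, 185), (161, 184), (160, 185), (164, 185), (150, 148), (163, 167), (160, 172), (31, 190), (32, 192), (158, 187)]
time: 1.35
eef_pos: [0.5824, -0.3163, 0.1303]
tcp_rot: [0.976, 0.216, -0.004, -0.004]
contact_force: [-0.2, 0.2, -0.7]
opening: 0.001
finger_force: 0.0
```

```bash
sed -i 's/def blob(im,x0,y0,x1,y1):/def blob(im,x0,y0,x1,y1,vm=95):/; s/\[...,2\]<95/[...,2]<vm/; s/blob(im,100,0,420,110)/blob(im,100,0,420,110,135)/' h.py
cat > look.py <<'E'
from h import *
import sys
for i in range(int(sys.argv[1])):
    t=monitor.get_state()["time"];im=eyes.read_camera("top");a=ang(im);b=head(im)
    print(round(t,3),"cw %.4f r %.4f area %d | head %.4f r %.4f area %d"%(a[0],a[1],a[2][4],b[0],b[1],b[2][4]))
s=monitor.get_state();print(s["eef_pos"],s["contact_force"])
E
python3 look.py 1
python3 -m handwheel '[[-0.003,-0.019,0,0,0,0,-1],[-0.0055,-0.037,0,0,0,0,-1],[-0.007,-0.0465,0,0,0,0,-1],[-0.008,-0.056,0,0,0,0,-1],[-0.0095,-0.065,0,0,0,0,-1],[-0.011,-0.0745,0,0,0,0,-1],[-0.012,-0.084,0,0,0,0,-1],[-0.0135,-0.093,0,0,0,0,-1],[-0.015,-0.1025,0,0,0,0,-1],[-0.0165,-0.112,0,0,0,0,-1]]'
python3 look.py 1
```

```text
1.35 cw -0.6048 r 0.1436 area 1768 | head -0.5718 r 0.3036 area 2713
[ 0.58403632 -0.31778158  0.13393766] [ 0.33283949 -0.62017596  0.55524326]
time: 2.65
eef_pos: [0.5601, -0.2805, 0.1359]
tcp_rot: [0.976, 0.216, -0.0, -0.0]
contact_force: [-1.2, -0.4, 1.0]
opening: 0.004
finger_force: 0.0
2.65 cw -0.5697 r 0.1445 area 1811 | head -0.4857 r 0.2971 area 1959
[ 0.55982401 -0.28009623  0.13582824] [-0.71951491  0.21218312 -0.62524284]
```

```bash
python3 -m handwheel '[[-0.001,-0.0095,0,0,0,0,-1],[-0.002,-0.019,0,0,0,0,-1],[-0.003,-0.028,0,0,0,0,-1],[-0.004,-0.0375,0,0,0,0,-1],[-0.005,-0.047,0,0,0,0,-1]]'
python3 look.py 3
```

```text
time: 3.32
eef_pos: [0.5504, -0.2643, 0.1359]
tcp_rot: [0.976, 0.216, 0.0, -0.0]
contact_force: [-0.3, 0.3, 0.1]
opening: -0.004
finger_force: 0.0
3.325 cw -0.4608 r 0.1449 area 1815 | head -0.3974 r 0.2983 area 1993
3.375 cw -0.4528 r 0.1449 area 1818 | head -0.3905 r 0.2987 area 2041
3.425 cw -0.4451 r 0.1447 area 1814 | head -0.3840 r 0.2993 area 2096
[ 0.55041334 -0.26433791  0.13594202] [ 0.64395638  0.22253506 -0.04048217]
```

```bash
python3 -m handwheel '[[0,0.02,-0.15,0,0,0,-1],[0,0.02,-0.3,0,0,0,-1],[0.05,-0.1,-0.335,0,0,0,-1],[0.11,-0.23,-0.335,0,0,0,-1],[0.17,-0.36,-0.335,0,0,0,-1],[0.23,-0.49,-0.335,0,0,0,-1],[0.29,-0.62,-0.335,0,0,0,-1],[0.35,-0.75,-0.335,0,0,0,-1],[0.41,-0.88,-0.335,0,0,0,-1],[0.46,-0.99,-0.335,0,0,0,-1],[0.46,-0.99,-0.335,0,0,0,-1]]'
python3 look.py 2; python3 -c "
from h import *
rows(side(.43,.13,.27),side(.43,.13,.134))"
```

```text
time: 4.85
eef_pos: [0.5501, 0.175, 0.2699]
tcp_rot: [0.976, 0.218, 0.0, -0.0]
contact_force: [-0.1, -1.2, -0.5]
opening: -0.001
finger_force: 0.0
4.85 cw -0.2280 r 0.1449 area 1815 | head -0.2259 r 0.3070 area 3319
4.9 cw -0.2203 r 0.1449 area 1810 | head -0.2191 r 0.3070 area 3317
[0.5504891  0.17224415 0.26981643] [ 0.87568397  0.38321768 -0.13046146]
[ 0.0268 -0.0638 -0.0005]
[ 0.0269 -0.064   0.3395]
```

```bash
python3 -m handwheel '[[0.027,-0.064,0.1,0,0,0,-1],[0.027,-0.064,0.23,0,0,0,-1],[0.027,-0.064,0.335,0,0,0,-1],[0.027,-0.064,0.335,0,0,0,-1],[0.027,-0.064,0.335,0,0,0,-1],[0.027,-0.064,0.335,0,0,0,-1],[0.027,-0.064,0.335,0,0,0,-1],[0.027,-0.064,0.335,0,0,0,-1]]'
python3 look.py 1;python3 -m handwheel '[[0,0,0,0,0,0,-1],[0,0,0,0,0,0,-1],[0,0,0,0,0,0,-1],[0,0,0,0,0,0,-1],[0,0,0,0,0,0,-1],[0,0,0,0,0,0,-1],[0,0,0,0,0,0,-1]]'
python3 look.py 2
```

```text
time: 5.95
eef_pos: [0.55, 0.2, 0.137]
tcp_rot: [0.976, 0.216, 0.001, 0.0]
contact_force: [0.8, -0.9, 0.8]
opening: 0.003
finger_force: 0.0
5.95 cw -0.0708 r 0.1448 area 1804 | head -0.0730 r 0.3066 area 3386
[0.54982178 0.20000661 0.13664149] [0.0797083  0.34633718 0.38836967]
time: 6.88
eef_pos: [0.5496, 0.1999, 0.1359]
tcp_rot: [0.976, 0.216, 0.0, 0.0]
contact_force: [0.2, -0.3, 1.0]
opening: 0.0
finger_force: 0.0
6.875 cw 0.0551 r 0.1450 area 1796 | head 0.0478 r 0.3057 area 3441
6.925 cw 0.0609 r 0.1449 area 1799 | head 0.0537 r 0.3056 area 3430
[0.54955923 0.1999118  0.13594323] [0.23875104 0.19846436 0.28164135]
```

```bash
python3 - <<'E'
import numpy as np
for Mt in(2.0,2.6,3.3):
  for stop in(9,.0):
    Ma=Mt-.4;x=h=va=vh=0.;t=0;dt=1e-4;vf=30.;kc,cc=5000.,20.;p=0;res=[];tx=None
    while t<2.2:
        v=vf if t<(stop or 1.0) else 0
        p+=v*dt;f=30*(h-x)+.8*(vh-va);c=max(0,kc*(p-h)+cc*(v-vh)) if p>h else 0
        va+=f/Ma*dt;vh+=(c-f)/.4*dt;x+=va*dt;h+=vh*dt;t+=dt
        if c>0:tl=t
        if tx is None and x>11:tx=t
    print(Mt,stop,"cm v",(Ma*va+.4*vh)/Mt,"last contact",tl,"t(x=11)",tx)
E
```

```text
2.0 9 cm v 49.713674964966856 last contact 0.7002999999999392 t(x=11) 0.520899999999959
2.0 0.0 cm v 49.713674964966856 last contact 0.7002999999999392 t(x=11) 0.520899999999959
2.6 9 cm v 51.5131657009432 last contact 0.8262999999999253 t(x=11) 0.5730999999999532
2.6 0.0 cm v 51.5131657009432 last contact 0.8262999999999253 t(x=11) 0.5730999999999532
3.3 9 cm v 52.858210861455234 last contact 0.9528999999999114 t(x=11) 0.6235999999999476
3.3 0.0 cm v 52.858210861455234 last contact 0.9528999999999114 t(x=11) 0.6235999999999476
```

```bash
python3 -m handwheel '[[-0.055,0.05,0,0,0,0,-1],[-0.11,0.101,0,0,0,0,-1],[-0.11,0.101,0,0,0,0,-1],[-0.11,0.101,0,0,0,0,-1],[-0.11,0.101,0,0,0,0,-1],[-0.11,0.101,0,0,0,0,-1],[-0.11,0.101,0,0,0,0,-1],[-0.11,0.101,0,0,0,0,-1],[-0.11,0.101,0,0,0,0,-1]]'
python3 look.py 2
```

```text
time: 8.1
eef_pos: [0.5267, 0.1448, 0.1359]
tcp_rot: [0.976, 0.216, -0.0, -0.0]
contact_force: [0.2, -0.9, -0.6]
opening: 0.003
finger_force: 0.0
8.1 cw 0.2120 r 0.1455 area 1782 | head 0.1997 r 0.3049 area 3449
8.15 cw 0.2183 r 0.1454 area 1785 | head 0.2058 r 0.3050 area 3437
[0.52667047 0.14471901 0.13591907] [-0.39159418  0.24017309 -0.54354182]
```

```bash
python3 -m handwheel '[[0,0,0,0,0,0,-1],[0,0,0,0,0,0,-1],[0,0,0,0,0,0,-1],[0,0,0,0,0,0,-1],[0.0033,-0.0026,0,0,0,0,-1],[0.0066,-0.0053,0,0,0,0,-1],[0.01,-0.0079,0,0,0,0,-1],[0.0133,-0.0106,0,0,0,0,-1],[0.0166,-0.0132,0,0,0,0,-1],[0.02,-0.0159,0,0,0,0,-1],[0.0233,-0.0185,0,0,0,0,-1]]'
python3 look.py 1
```

```text
time: 9.57
eef_pos: [0.5321, 0.1555, 0.1359]
tcp_rot: [0.976, 0.216, 0.0, -0.0]
contact_force: [-0.3, 0.3, -0.1]
opening: -0.0
finger_force: 0.0
9.575 cw 0.3889 r 0.1455 area 1766 | head 0.3692 r 0.3038 area 3507
[0.53214715 0.15561203 0.13596753] [-0.88121556 -0.44240389 -0.01192581]
```

```bash
python3 -m handwheel '[[0.0033,-0.0026,0,0,0,0,-1],[0.0066,-0.0053,0,0,0,0,-1],[0.01,-0.0079,0,0,0,0,-1],[0.0133,-0.0106,0,0,0,0,-1],[0.0166,-0.0132,0,0,0,0,-1],[0.02,-0.0159,0,0,0,0,-1],[0.0233,-0.0185,0,0,0,0,-1],[0.0266,-0.0212,0,0,0,0,-1],[0.03,-0.0238,0,0,0,0,-1],[0.0333,-0.0265,0,0,0,0,-1],[0.0366,-0.0291,0,0,0,0,-1],[0.04,-0.0318,0,0,0,0,-1]]'
python3 -m handwheel '[[0.0033,-0.0026,0,0,0,0,-1],[0.0066,-0.0053,0,0,0,0,-1],[0.01,-0.0079,0,0,0,0,-1],[0.03,-0.024,0,0,0,0,-1]]'
python3 look.py 2
```

```text
time: 11.12
eef_pos: [0.5412, 0.1737, 0.1359]
tcp_rot: [0.976, 0.216, -0.0, -0.0]
contact_force: [0.7, 0.4, -0.7]
opening: 0.001
finger_force: 0.0
time: 11.62
eef_pos: [0.5481, 0.1875, 0.1359]
tcp_rot: [0.977, 0.215, -0.0, -0.0]
contact_force: [0.6, -0.7, -0.6]
opening: 0.005
finger_force: 0.0
11.625 cw 0.5007 r 0.1455 area 1755 | head 0.4748 r 0.3026 area 3557
11.675 cw 0.5009 r 0.1454 area 1755 | head 0.4756 r 0.3025 area 3569
[0.54853435 0.18825137 0.13614153] [ 0.12415321 -0.64319917 -0.02604201]
```

```bash
python3 -m handwheel '[[0.06,-0.05,0,0,0,0,-1],[0.1,-0.1,0,0,0,0,-1],[0.1,-0.1,-0.1,0,0,0,-1],[0.1,-0.1,-0.2,0,0,0,-1],[0.1,-0.1,-0.2,0,0,0,-1],[0.1,-0.1,-0.2,0,0,0,-1]]'
python3 look.py 1; python3 -m handwheel '[[0,0,0,0,0,0,-1],[0,0,0,0,0,0,-1],[0,0,0,0,0,0,-1],[0,0,0,0,0,0,-1]]'>/dev/null
python3 look.py 1; python3 - <<'E'
from h import *
for n,x,y in(("top",80,80),("scene",250,120)):
    im=eyes.read_camera(n)[:,:,::-1];cv2.imwrite(f"pics/{n}2.png",im)
    cv2.imwrite(f"pics/{n}2c.png",cv2.resize(im[y:y+200,x:x+240],None,fx=3,fy=3,interpolation=cv2.INTER_CUBIC))
E
```

```text
time: 12.48
eef_pos: [0.5671, 0.2405, 0.2153]
tcp_rot: [0.976, 0.216, -0.0, 0.0]
contact_force: [-0.7, -0.2, -0.4]
opening: -0.002
finger_force: 0.0
12.475 cw 0.4992 r 0.1455 area 1750 | head 0.4751 r 0.3028 area 3511
[0.56664595 0.24034693 0.21437476] [ 0.32051115 -0.60698193 -1.16704182]
13.025 cw 0.4993 r 0.1455 area 1751 | head 0.4753 r 0.3029 area 3531
[0.56743993 0.24051009 0.21587532] [ 0.33271542 -0.25765898 -0.0223383 ]
```

View pics/top2c.png

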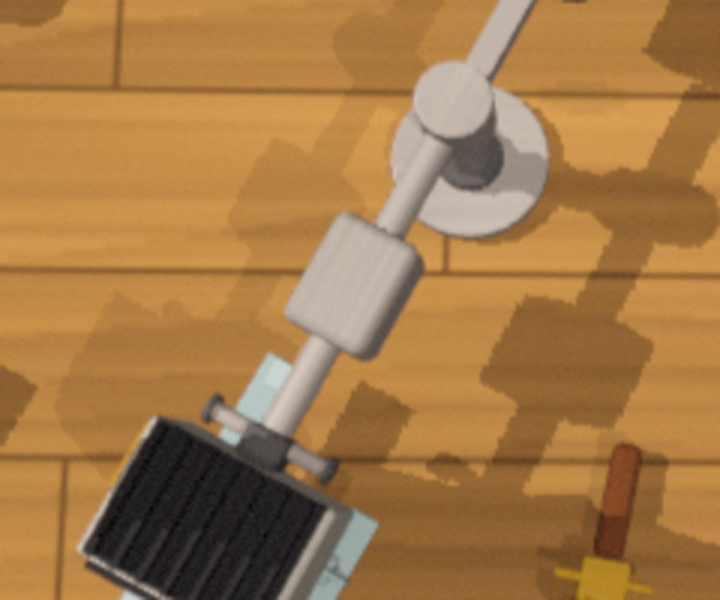

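View pics/scene2c.png

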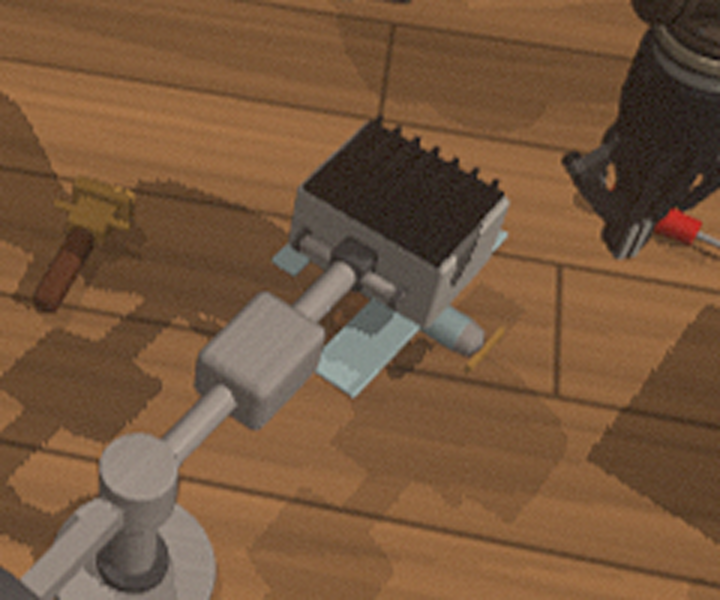

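```bash
python3 - <<'E'
from h import *
from scipy.optimize import least_squares
T2=lambda u,v:(80+u/3,80+v/3);S2=lambda u,v:(250+u/3,120+v/3)
np.set_printoptions(precision=4,suppress=True)
for k,a,b in(("RL",(157,417),(440,264)),("RR",(352,508),(299,188)),("FL",(80,549),(508,203)),("rodL",(213,408),(393,289)),("rodR",(328,469),(303,241)),("hub",(454,101),(138,467))):
    print(k,tri(T2(*a),S2(*b)),atz("top",T2(*a),.15),atz("scene",S2(*b),.15))
# model: piv(2), phi0, phi1 ; head-frame points (toward pivot, tangent, z)
def w(piv,phi,rad,tan,z):
    return np.r_[piv+rad*np.array([-np.cos(phi),np.sin(phi)])+tan*np.array([np.sin(phi),np.cos(phi)]),z]
obs=[]
hp={"RL":(.262,.065,.15),"RR":(.262,-.065,.15),"FL":(.358,.065,.15),"FR":(.358,-.065,.15),"rl":(.247,.045,.12),"rr":(.247,-.045,.12),"hub":(0,0,.145)}
for p,n,f,d in((0,"top",T,{"RR":(590,312),"RL":(451,404),"hub":(328,71),"rl":(458,366),"rr":(550,308)}),
 (0,"scene",S,{"hub":(416,363),"rl":(362,152),"rr":(268,172),"RR":(236,140),"RL":(369,107)}),
 (1,"top",T2,{"RL":(157,417),"RR":(352,508),"FL":(80,549),"hub":(454,101),"rl":(213,408),"rr":(328,469)}),
 (1,"scene",S2,{"RL":(440,264),"RR":(299,188),"FL":(508,203),"hub":(138,467),"rl":(393,289),"rr":(303,241)})):
    for k,c in d.items(): obs.append((p,n,k,f(*c)))
def res(x,dbg=0,use=("top","scene")):
    r=[]
    for p,n,k,c in obs:
        if n in use:
            e=proj(n,w(x[:2],x[2+p],*hp[k]))-c;r+=list(e)
            if dbg:print(p,n,k,e)
    return r
for use in(("top","scene"),("top",),("scene",)):
    s=least_squares(res,[.777,-.0475,-.6,.49],loss="soft_l1",kwargs=dict(use=use));print(use,s.x,s.cost, "head",w(s.x[:2],s.x[3],.31,0,0))
    if len(use)==2:res(s.x,1)
for n,a,b in(("top",T(70,373),T(237,466)),("scene",S(697,257),S(555,163))):
    print(n,"plane mid z.05/.06:",(atz(n,a,.05)+atz(n,b,.055))/2)
E
```

```text
RL [0.5706 0.129  0.1547] [0.5712 0.129  0.15  ] [0.5659 0.1306 0.15  ]
RR [0.5152 0.0166 0.1482] [0.5166 0.0079 0.15  ] [0.5149 0.0222 0.15  ]
FL [0.4901 0.1756 0.1449] [0.4907 0.1715 0.15  ] [0.4944 0.1759 0.15  ]
rodL [0.5786 0.1018 0.1285] [0.5771 0.095  0.15  ] [0.5969 0.0998 0.15  ]
rodR [0.5405 0.031  0.1202] [0.5402 0.0232 0.15  ] [0.5667 0.032  0.15  ]
hub [ 0.7769 -0.0474  0.1418] [ 0.7742 -0.0492  0.15  ] [ 0.7818 -0.046   0.15  ]
('top', 'scene') [ 0.7773 -0.0482 -0.5881  0.4794] 31.285397828518455 head [0.5023 0.0947 0.    ]
0 top RR [-0.0138 -1.9893]
0 top RL [-2.6429 -0.3096]
0 top hub [-0.0963 -0.4147]
0 top rl [-1.4574  2.5565]
0 top rr [0.4145 0.2877]
0 scene hub [-1.1303 -0.2983]
0 scene rl [-1.781 -1.762]
0 scene rr [-1.4613  0.5104]
0 scene RR [-0.1735  2.0528]
0 scene RL [1.2892 0.5892]
1 top RL [-0.5881 -1.9629]
1 top RR [-3.8935  0.9267]
1 top FL [-1.6971  0.5781]
1 top hub [-0.2296 -0.6814]
1 top rl [-0.7788  0.1758]
1 top rr [1.8142 1.8298]
1 scene RL [-0.4671  3.0835]
1 scene RR [-3.1874 -0.5573]
1 scene FL [-0.5043 -1.6074]
1 scene hub [-0.7303 -0.765 ]
1 scene rl [1.0074 2.8855]
1 scene rr [-2.6728 -1.3034]
('top',) [ 0.7776 -0.0492 -0.5898  0.4761] 12.80446957585577 head [0.5021 0.0929 0.    ]
('scene',) [ 0.7771 -0.0468 -0.5852  0.4823] 14.836824868693418 head [0.5024 0.0969 0.    ]
top plane mid z.05/.06: [0.508  0.1003 0.0525]
scene plane mid z.05/.06: [0.5055 0.105  0.0525]
```

The pictures show the lamp standing still, about 9 mm short of the plane's middle. I'll go over to the other side of the head and nudge it very slowly, so that friction stops it.

```bash
python3 - <<'E'
from h import *
a=side(.479,-.102,.27,.305);b=a.copy();b[2]=.135
c=side(.479,-.072,.135,.305)
print(a);rows(a,b,c)
E
```

```text
[0.45931486 0.00255151 0.27      ]
[-0.4958  0.4257 -0.135 ]
[-0.4959  0.4256  0.2025]
[-0.4365  0.3798  0.2025]
```

```bash
python3 -m handwheel '[[0,0,-0.135,0,0,0,-1],[-0.1,0.09,-0.135,0,0,0,-1],[-0.2,0.175,-0.135,0,0,0,-1],[-0.3,0.26,-0.135,0,0,0,-1],[-0.4,0.345,-0.135,0,0,0,-1],[-0.496,0.426,-0.135,0,0,0,-1],[-0.496,0.426,-0.03,0,0,0,-1],[-0.496,0.426,0.1,0,0,0,-1],[-0.496,0.426,0.2,0,0,0,-1],[-0.496,0.426,0.2,0,0,0,-1],[-0.496,0.426,0.2,0,0,0,-1]]'
python3 look.py 1; python3 - <<'E'
from h import *
im=eyes.read_camera("scene")[:,:,::-1];cv2.imwrite("pics/s3.png",cv2.resize(im[100:260,250:450],None,fx=3,fy=3,interpolation=cv2.INTER_CUBIC))
E
```

```text
time: 14.55
eef_pos: [0.4605, 0.0022, 0.1377]
tcp_rot: [0.976, 0.216, 0.001, 0.001]
contact_force: [-0.4, -0.6, 0.6]
opening: -0.004
finger_force: 0.0
14.55 cw 0.4997 r 0.1454 area 1756 | head 0.4788 r 0.2902 area 2476
[0.46094132 0.00213332 0.13832592] [ 0.31417074 -0.34506344 -0.26266064]
```

View pics/s3.png

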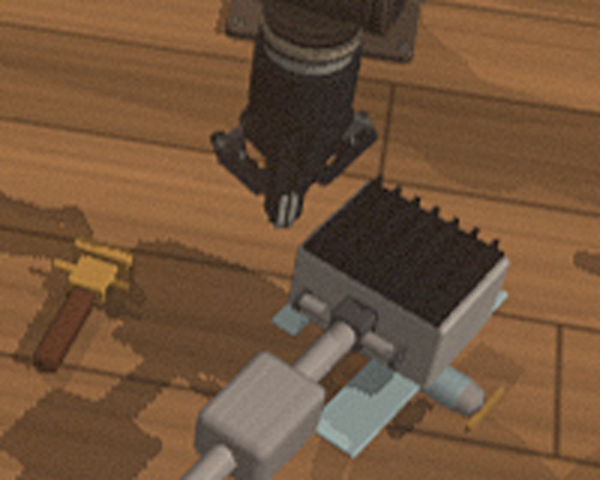

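The finger sits clear on the right side of the head at about (285,215), and the scene is undisturbed. Now the slow approach at about 1.8 mm/s.

```bash
python3 -m handwheel '[[0.004,-0.0031,0.005,0,0,0,-1],[0.0078,-0.0062,0.005,0,0,0,-1],[0.0117,-0.0093,0.005,0,0,0,-1],[0.0122,-0.0097,0.005,0,0,0,-1],[0.0126,-0.01,0.005,0,0,0,-1],[0.0131,-0.0104,0.005,0,0,0,-1],[0.0135,-0.0107,0.005,0,0,0,-1],[0.014,-0.0111,0.005,0,0,0,-1],[0.0144,-0.0114,0.005,0,0,0,-1],[0.0149,-0.0118,0.005,0,0,0,-1],[0.0153,-0.0121,0.005,0,0,0,-1],[0.0158,-0.0125,0.005,0,0,0,-1]]'
python3 look.py 1
python3 -m handwheel '[[0.0004,-0.0004,0,0,0,0,-1],[0.0009,-0.0007,0,0,0,0,-1],[0.0013,-0.0011,0,0,0,0,-1],[0.0018,-0.0014,0,0,0,0,-1],[0.0022,-0.0018,0,0,0,0,-1],[0.0026,-0.0021,0,0,0,0,-1],[0.0031,-0.0025,0,0,0,0,-1],[0.0035,-0.0028,0,0,0,0,-1]]'
python3 look.py 1
```

```text
time: 16.15
eef_pos: [0.4629, 0.0096, 0.1339]
tcp_rot: [0.976, 0.216, 0.0, -0.0]
contact_force: [0.4, -0.6, 0.3]
opening: 0.003
finger_force: 0.0
16.15 cw 0.5000 r 0.1454 area 1754 | head 0.4845 r 0.2884 area 2286
[0.46290548 0.00963733 0.13392563] [ 0.27866074 -0.77830711 -0.01522424]
time: 17.2
eef_pos: [0.4637, 0.0112, 0.1339]
tcp_rot: [0.976, 0.216, -0.0, 0.0]
contact_force: [0.3, 0.2, -0.2]
opening: 0.003
finger_force: 0.0
17.2 cw 0.4997 r 0.1454 area 1752 | head 0.4821 r 0.2873 area 2223
[0.46369336 0.01123061 0.13392152] [ 0.29416071 -0.06447096 -1.00074616]
```

```bash
python3 -m handwheel '[[0.0004,-0.0004,0,0,0,0,-1],[0.0009,-0.0007,0,0,0,0,-1],[0.0013,-0.0011,0,0,0,0,-1],[0.0018,-0.0014,0,0,0,0,-1],[0.0022,-0.0018,0,0,0,0,-1],[0.0026,-0.0021,0,0,0,0,-1],[0.0031,-0.0025,0,0,0,0,-1],[0.0035,-0.0028,0,0,0,0,-1]]' >/dev/null
python3 look.py 1
python3 -m handwheel '[[0.0004,-0.0004,0,0,0,0,-1],[0.0009,-0.0007,0,0,0,0,-1],[0.0013,-0.0011,0,0,0,0,-1],[0.0018,-0.0014,0,0,0,0,-1],[0.0022,-0.0018,0,0,0,0,-1],[0.0026,-0.0021,0,0,0,0,-1],[0.0031,-0.0025,0,0,0,0,-1],[0.0035,-0.0028,0,0,0,0,-1]]' >/dev/null
python3 look.py 1
```

```text
18.25 cw 0.4996 r 0.1455 area 1754 | head 0.4845 r 0.2863 area 2130
[0.46450344 0.01285715 0.13393084] [0.28037772 0.07379437 0.61005625]
19.3 cw 0.5001 r 0.1455 area 1755 | head 0.4837 r 0.2861 area 2141
[0.4653101  0.01444016 0.13392396] [-0.08279365 -0.79260051 -0.16606624]
```

```bash
for i in 1; do python3 -m handwheel '[[0.0004,-0.0004,0,0,0,0,-1],[0.0009,-0.0007,0,0,0,0,-1],[0.0013,-0.0011,0,0,0,0,-1],[0.0018,-0.0014,0,0,0,0,-1],[0.0022,-0.0018,0,0,0,0,-1],[0.0026,-0.0021,0,0,0,0,-1],[0.0031,-0.0025,0,0,0,0,-1],[0.0035,-0.0028,0,0,0,0,-1]]' >/dev/null
python3 look.py 1; done
python3 -m handwheel '[[0.0004,-0.0004,0,0,0,0,-1],[0.0009,-0.0007,0,0,0,0,-1],[0.0013,-0.0011,0,0,0,0,-1],[0.0018,-0.0014,0,0,0,0,-1]]' >/dev/null
python3 look.py 1
```

```text
20.35 cw 0.4995 r 0.1456 area 1750 | head 0.4851 r 0.2852 area 2082
[0.46610973 0.01606878 0.13393742] [0.05588392 0.25078987 0.34614673]
20.9 cw 0.4990 r 0.1456 area 1752 | head 0.4850 r 0.2848 area 2014
[0.46651496 0.01687854 0.13393284] [0.23659812 0.50452996 0.03907994]
```

```bash
python3 -m handwheel '[[0.0004,-0.0004,0,0,0,0,-1],[0.0009,-0.0007,0,0,0,0,-1],[0.0013,-0.0011,0,0,0,0,-1],[0.0018,-0.0014,0,0,0,0,-1],[0.0022,-0.0018,0,0,0,0,-1],[0.0026,-0.0021,0,0,0,0,-1],[0.0031,-0.0025,0,0,0,0,-1],[0.0035,-0.0028,0,0,0,0,-1]]' >/dev/null
python3 look.py 1
```

```text
21.95 cw 0.4999 r 0.1455 area 1754 | head 0.4850 r 0.2837 area 1954
[0.46729399 0.01849706 0.13390873] [ 0.87523729 -0.23225512  0.39198615]
```

```bash
python3 -m handwheel '[[0.0004,-0.0004,0,0,0,0,-1],[0.0009,-0.0007,0,0,0,0,-1],[0.0013,-0.0011,0,0,0,0,-1],[0.0018,-0.0014,0,0,0,0,-1],[0.0022,-0.0018,0,0,0,0,-1],[0.0026,-0.0021,0,0,0,0,-1]]' >/dev/null
python3 look.py 1
```

```text
22.75 cw 0.5005 r 0.1455 area 1755 | head 0.4877 r 0.2836 area 1935
[0.46790726 0.01967476 0.13393191] [ 0.0123819  -0.41798288 -0.38160939]
```

```bash
python3 -m handwheel '[[0.0004,-0.0004,0,0,0,0,-1],[0.0009,-0.0007,0,0,0,0,-1],[0.0013,-0.0011,0,0,0,0,-1],[0.0018,-0.0014,0,0,0,0,-1],[0.0022,-0.0018,0,0,0,0,-1]]' >/dev/null
python3 look.py 1
```

```text
23.425 cw 0.5039 r 0.1455 area 1753 | head 0.4909 r 0.2835 area 1947
[0.46840376 0.02070898 0.13393801] [-0.77178142  0.17310063 -0.06775614]
```

```bash
python3 -m handwheel '[[0.0004,-0.0004,0,0,0,0,-1],[0.0009,-0.0007,0,0,0,0,-1]]' >/dev/null
python3 look.py 1;python3 -m handwheel '[[0.0004,-0.0004,0,0,0,0,-1],[0,0,0,0,0,0,-1],[-0.004,0.003,0,0,0,0,-1],[-0.008,0.006,0,0,0,0,-1]]' >/dev/null
python3 look.py 1
```

```text
23.725 cw 0.5077 r 0.1455 area 1757 | head 0.4913 r 0.2835 area 1968
[0.46862756 0.02108995 0.13395642] [-0.77702897 -0.14965808  0.41365849]
24.275 cw 0.5122 r 0.1452 area 1756 | head 0.4938 r 0.2845 area 2071
[0.46652834 0.01728019 0.13388833] [-0.73225545 -0.16573913 -0.08234395]
```

```bash
python3 -m handwheel '[[-0.025,0.02,0,0,0,0,-1],[-0.05,0.05,0,0,0,0,-1],[-0.05,0.07,-0.05,0,0,0,-1],[-0.05,0.1,-0.15,0,0,0,-1],[-0.05,0.15,-0.25,0,0,0,-1],[-0.05,0.25,-0.25,0,0,0,-1],[-0.05,0.35,-0.25,0,0,0,-1],[-0.05,0.35,-0.25,0,0,0,-1]]'
python3 look.py 1
python3 -m handwheel '[[0,0,0,0,0,0,-1],[0,0,0,0,0,0,-1],[0,0,0,0,0,0,-1],[0,0,0,0,0,0,-1],[0,0,0,0,0,0,-1],[0,0,0,0,0,0,-1],[0,0,0,0,0,0,-1],[0,0,0,0,0,0,-1],[0,0,0,0,0,0,-1],[0,0,0,0,0,0,-1],[0,0,0,0,0,0,-1],[0,0,0,0,0,0,-1]]' >/dev/null
python3 look.py 1
```

```text
time: 25.32
eef_pos: [0.5078, -0.1208, 0.2341]
tcp_rot: [0.977, 0.214, 0.0, 0.0]
contact_force: [-1.0, 0.8, -1.0]
opening: 0.002
finger_force: 0.0
25.325 cw 0.5183 r 0.1454 area 1752 | head 0.4941 r 0.3050 area 3395
[ 0.50714889 -0.11939891  0.23369834] [-0.47223882 -0.31886276 -1.36495603]
26.875 cw 0.5257 r 0.1455 area 1747 | head 0.5003 r 0.3052 area 3372
[ 0.50753145 -0.11784649  0.23392761] [-0.27174902  0.02044087 -0.08797241]
```

```bash
python3 -m handwheel '[[0,0,0,0,0,0,-1],[0,0,0,0,0,0,-1],[0,0,0,0,0,0,-1],[0,0,0,0,0,0,-1],[0,0,0,0,0,0,-1],[0,0,0,0,0,0,-1],[0,0,0,0,0,0,-1],[0,0,0,0,0,0,-1],[0,0,0,0,0,0,-1],[0,0,0,0,0,0,-1],[0,0,0,0,0,0,-1],[0,0,0,0,0,0,-1]]' >/dev/null
python3 look.py 1
python3 -m handwheel '[[0,0,0,0,0,0,-1],[0,0,0,0,0,0,-1],[0,0,0,0,0,0,-1],[0,0,0,0,0,0,-1],[0,0,0,0,0,0,-1],[0,0,0,0,0,0,-1],[0,0,0,0,0,0,-1],[0,0,0,0,0,0,-1],[0,0,0,0,0,0,-1],[0,0,0,0,0,0,-1],[0,0,0,0,0,0,-1],[0,0,0,0,0,0,-1]]' >/dev/null
python3 look.py 1
```

```text
28.425 cw 0.5281 r 0.1454 area 1755 | head 0.5036 r 0.3050 area 3399
[ 0.50753069 -0.11782673  0.23392417] [ 0.33038341 -0.29247458  0.54541698]
29.975 cw 0.5278 r 0.1454 area 1753 | head 0.5030 r 0.3049 area 3407
[ 0.50754449 -0.11784611  0.23396526] [-0.06538582 -0.12072901  1.50164325]
```

```bash
for i in 1 2 3 4 5 6; do python3 -m handwheel '[[0,0,0,0,0,0,-1],[0,0,0,0,0,0,-1],[0,0,0,0,0,0,-1],[0,0,0,0,0,0,-1],[0,0,0,0,0,0,-1],[0,0,0,0,0,0,-1],[0,0,0,0,0,0,-1],[0,0,0,0,0,0,-1],[0,0,0,0,0,0,-1],[0,0,0,0,0,0,-1],[0,0,0,0,0,0,-1],[0,0,0,0,0,0,-1]]' >/dev/null; done
python3 look.py 1; python3 - <<'E'
from h import *
im=eyes.read_camera("scene")[:,:,::-1];cv2.imwrite("pics/s4.png",im)
E
```

```text
39.025 cw 0.5280 r 0.1454 area 1752 | head 0.5031 r 0.3052 area 3386
[ 0.50754176 -0.11783866  0.23394637] [ 0.26350953 -0.37495874  0.10655341]
```

View pics/s4.png

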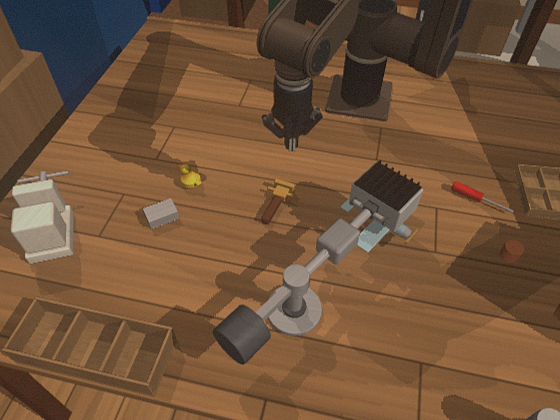

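The head, at about (386,195), stands over the plane. It has not moved for more than 10 s, the gripper is clear, and the duck, block and vise are where they were. I'm handing in.

```bash
python3 -c "
from plant import ctrl
print(ctrl.sign_off())"
```

```text
the job is handed in; nothing more can be done
None
```

I handed the job in at 39 s: the lamp head stood still over the airplane, untouched, for over 10 s (centred to about 3 mm by my camera estimate), with the duck, hand vise and steel block undisturbed.

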